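# Put the badge-press dies away in their nests

## Robot

A 6-joint arm with a two-finger parallel gripper is mounted at the origin on the work surface. World frame = base frame: x ahead of the robot, y to its left, z up, the work surface at z = 0. Lengths are in m, angles in rad, forces in N, time in s.
With the tool pointing down it reaches from about 0.35 to 0.85 m from the base axis. Payload 8.1 kg.
Tool frame: the origin (TCP) lies on the mounting face of the last link; the fingertips stand 186 mm ahead of it and the grasp point (between the pads) lies 167 mm ahead of it; z points along the fingers, y is the line along which they close (so a half turn about z gives the same grasp; the last joint's range is limited). The gripper opens to 93 mm and grips with 3 to 60 N. Pads are 15 mm wide; open, the fingers measure 128 mm over their backs; the gripper's body (75 mm by 188 mm) begins 65 mm behind the grasp point.
Start: joints at [1.162, 0.13, 1.488, -0, 1.523, -0.085], TCP at [0.191, 0.569, 0.405] pointing down, gripper open.
Joint ranges: [-2.96, 2.96], [-0.89, 2.26], [0.02, 2.5], [-1.34, 4.48], [0, 2.73], [-2.66, 2.66]. Speed limits (rad/s): [2.39, 2.39, 2.79, 3.14, 3.14, 3.14].

## Interface

Orientations are given as a rotation vector (axis times angle).
In Python, from plant import read_state, read_camera, camera_params, close_job gives the robot as it stands. The module is installed in compiled form; this text tells all that it offers.
- The arm moves only by the tool servo_tool, never from a script. Its argument "increments" is a list of rows, each an object with "slide": the shift along the tool's x, y, z in mm, a list of three; "dr": the turn, a rotation vector about the tool's x, y, z in rad, a list of three; "jaw": the closure, from 0 (fully open) to 1 (shut). In form: [{"slide": [x, y, z], "dr": [ax, ay, az], "jaw": jaw}, ...]. A call has 1 to 20 rows; each row is the pose to reach, as a shift and turn from the pose commanded when the call began, along the tool's axes at that moment; what a row does not reach only later rows make up. A row lasts 1/10 s, in which the tool goes at most 50 mm and 8.59 degrees, less where a joint would pass 70% of its speed; a pose out of reach is approached as far as the arm can. A call with a gripper value outside its range is refused whole. The fingers move at their own pace and stop on an object; "force" is the grip in N (left out, the last holds). Time passes only in rows, so rows that repeat a pose let the fingers close. It gives the time, the measured TCP pose, the force, the opening and the grip force at its end, in the units of the state.
- read_state(): the state, without advancing time (a new reading comes with each control period).
- read_camera(name): name is "side" or "top"; returns (picture, depth): 420x560x3 uint8, red, green, blue; 420x560 float32, m along the optical axis (not along the pixel's ray), 0 where there is no reading.
- camera_params(name): a dict with "fx", "fy", "cx", "cy" (pixels), "rvec" (rotation vector, rad) and "tvec" (3), from world to camera coordinates, as OpenCV has them. Camera axes: x right, y down, z forward; pixel columns grow to the right and rows downward; lengths in m; the calibration is good to about 2 mm. A picture is of the moment at which its call begins. camera_params takes no time and is no camera call.
- close_job(): hands the job in; it is judged then, once.
The state is a dict: "t": time; "q": joint angles; "dq": joint speeds; "joint_torque": joint torques, N m; "tool_pos": TCP position; "orientation": TCP orientation; "force": force on the tool from outside, world axes, zero at the start; "wrist_torque": the same for the moment, N m; "opening": finger opening in m; "gripper_force": force on a finger pad.
Only numpy, scipy, OpenCV 4.12 (cv2) and the standard library are available. Lean on these libraries where they do the work, as an engineer would, in place of code of your own. Each camera call takes 0.05 s, during which the arm holds its last target. There are 200 camera calls.

## Task

Put the four loose steel dies of the badge press away, each in the grey printed nest of its own shape: the large round die in the large round nest, the small round one in the small round nest, the square one in the square nest and the oblong one in the oblong nest. Leave each die standing upright, spigot up, with its foot flat on the floor of the recess inside the lip. Do not shift the orange key fob and the orange clip that lie among them.

Things in the scene. Friction and masses are not known exactly. Their poses are not given: they have to be found in the camera images.
- die_large: Large round steel die, foot 58 mm in diameter, about 0.32 kg. Origin at the centre of the underside, z up. The foot is 22 mm tall; on it stands a central spigot to grip, 36 mm tall (top 58 mm above the underside), a cylinder 18 mm in diameter.
- nest_large: Large round nest: recess 74 mm in diameter, 92 mm outside. Grey printed plastic, fixed to the bench. Origin at the centre of its underside on the bench, z up; the recess is centred, its floor is 5 mm above the bench, and the lip round it, 9 mm wide, rises to 11 mm above the bench.
- die_small: Small round steel die, foot 34 mm in diameter, about 0.16 kg. Origin at the centre of the underside, z up. The foot is 22 mm tall; on it stands a central spigot to grip, 36 mm tall (top 58 mm above the underside), a cylinder 18 mm in diameter.
- nest_small: Small round nest: recess 50 mm in diameter, 68 mm outside. Grey printed plastic, fixed to the bench. Origin at the centre of its underside on the bench, z up; the recess is centred, its floor is 5 mm above the bench, and the lip round it, 9 mm wide, rises to 11 mm above the bench.
- die_square: Square steel die, foot 40 by 40 mm, about 0.26 kg. Origin at the centre of the underside, z up. The foot is 22 mm tall; on it stands a central spigot to grip, 36 mm tall (top 58 mm above the underside), 18 by 18 mm square; its x and y axes are square to the sides of foot and spigot.
- nest_square: Square nest: recess 56 by 56 mm, 74 by 74 mm outside, sides along its x and y axes. Grey printed plastic, fixed to the bench. Origin at the centre of its underside on the bench, z up; the recess is centred, its floor is 5 mm above the bench, and the lip round it, 9 mm wide, rises to 11 mm above the bench.
- die_oblong: Oblong steel die, foot 60 mm (along its x axis) by 28 mm (along y), about 0.27 kg. Origin at the centre of the underside, z up. The foot is 22 mm tall; on it stands a central spigot to grip, 36 mm tall (top 58 mm above the underside), 18 by 18 mm square, its sides parallel to those of the foot.
- nest_oblong: Oblong nest: recess 76 mm (along its x axis) by 44 mm (along y), 94 by 62 mm outside. Grey printed plastic, fixed to the bench. Origin at the centre of its underside on the bench, z up; the recess is centred, its floor is 5 mm above the bench, and the lip round it, 9 mm wide, rises to 11 mm above the bench.
- key_fob: Orange printed key fob, a bar 50 by 22 by 14 mm with a small eye at one end, lying on the bench; origin under the middle of the bar. Not to be moved.
- clip: Orange printed C-shaped clip, 34 by 26 mm and 29 mm tall, standing on the bench; origin under its middle. Not to be moved.
Things that resemble listed ones, but are neither listed nor needed, are in the scene too. What is shaped like the die_small but blue, green or purple is not meant.

How it is judged:
At the end, for the whole second after the job is handed in: Each die stands upright (within 3.4 degrees) in the nest of its own shape and size, its centre within 12 mm of the nest's centre and its foot on the recess floor (within about 2 mm in height), at rest and let go (horizontal distance between die_large and nest_large below 0.012 m and z of die_large in the frame of nest_large between 0.003 and 0.0075 m and angle between each of die_large, die_small, die_square, die_oblong's own z axis and vertical below 0.06 rad and linear speed of each of die_large, die_small, die_square, die_oblong below 0.02 m/s and angular speed of each of die_large, die_small, die_square, die_oblong below 0.2 rad/s and horizontal distance between die_small and nest_small below 0.012 m and z of die_small in the frame of nest_small between 0.003 and 0.0075 m and horizontal distance between die_square and nest_square below 0.012 m and z of die_square in the frame of nest_square between 0.003 and 0.0075 m and horizontal distance between die_oblong and nest_oblong below 0.012 m and z of die_oblong in the frame of nest_oblong between 0.003 and 0.0075 m); the robot touches nothing.
It fails at once if the orange key fob is shifted by more than 20 mm (distance of key_fob from where it was at the start of the episode above 0.02 m).
It fails at once if the orange clip is shifted by more than 20 mm (distance of clip from where it was at the start of the episode above 0.02 m).
It also fails if it takes over 102 s, if anything falls off the work surface, if the arm or the gripper's body presses on something with over 40 N, if the wrist force passes 120 N, or if a joint passes its speed limit or range.

## Working session

There is one attempt and no reset: what is moved stays moved. The work goes in short steps, Python scripts to look and compute and a tool call to move; the robot and the scene stay as the last step left them, time stands still between calls to the robot, and variables do not carry over. Pictures are saved under pics/ and viewed, at most 14 in all, crops included, and the job is handed in when it is done.

Besides the shell and the picture viewer there is one more tool, called after "Call:" by a JSON object that holds its "method" and its "body", one argument or row to a line. servo_tool: Moves the arm, as the interface text tells. Its arguments: {"type":"object","properties":{"increments":{"type":"array"},"force":{"type":"number"}},"required":["increments"]}

```bash
mkdir -p pics; cat > h.py <<'E'
import numpy as np, cv2
from plant import *
def snap(n):
    im,d=read_camera(n); p=camera_params(n)
    R=cv2.Rodrigues(np.array(p["rvec"],float))[0]; t=np.array(p["tvec"],float)
    return im,d,(p,R,t)
def world(d,c):
    p,R,t=c; v,u=np.mgrid[:d.shape[0],:d.shape[1]]
    X=np.stack([(u-p["cx"])/p["fx"]*d,(v-p["cy"])/p["fy"]*d,d],-1)
    W=(X-t)@R; W[d<=0]=np.nan; return W
def ray(u,v,z,c):
    p,R,t=c; r=R.T@np.array([(u-p["cx"])/p["fx"],(v-p["cy"])/p["fy"],1]); o=-R.T@t
    return o+r*(z-o[2])/r[2]
E
python3 - <<'E'
from h import *
for n in("top","side"):
    im,d,c=snap(n); cv2.imwrite(f"pics/{n}0.png",cv2.resize(im[...,::-1],(784,588))); np.savez(f"{n}0.npz",im=im,d=d)
    print(n,c[0],-c[1].T@c[2],c[1][2])
s=read_state();print(s)
E
```

```text
top {'fx': 459.12196884353017, 'fy': 459.12196884353017, 'cx': 282.25035673559705, 'cy': 210.45331028086824, 'rvec': array([ 2.09054306, -2.15522885,  0.14632209]), 'tvec': array([0.03200257, 0.50275248, 1.0950216 ])} [ 0.31680529 -0.01111856  1.16291329] [ 0.16421492  0.02444515 -0.98612164]
side {'fx': 383.0441529072951, 'fy': 383.0441529072951, 'cx': 283.26376955131684, 'cy': 210.8031231790395, 'rvec': array([ 0.21113621, -2.73810218,  1.33155323]), 'tvec': array([0.5080253 , 0.06894029, 0.80338813])} [0.39411214 0.66335002 0.55939014] [ 0.14049654 -0.77506597 -0.61606287]
{'t': 0.1, 'q': array([ 1.16163195e+00,  1.31103228e-01,  1.48917949e+00, -1.88358095e-05,
        1.52301798e+00, -8.53974691e-02]), 'dq': array([ 0.00026697, -0.00255534, -0.00166983, -0.00191742, -0.0013997 ,
       -0.00037626]), 'joint_torque': array([ 9.70500514e-04, -5.61346900e+01, -4.93092871e+01,  7.71202636e-02,
        2.93617754e-02, -6.00202657e-05]), 'tool_pos': array([0.19078065, 0.56863863, 0.40377658]), 'orientation': array([-5.06287442e-01, -3.10012235e+00,  2.60826869e-03]), 'force': array([-0.26683896, -0.06017749, -0.48789771]), 'wrist_torque': array([ 0.0212012 , -0.02590994, -0.02784864]), 'gripper_force': 0.0, 'opening': 0.09307487069884186}
```

View pics/top0.png

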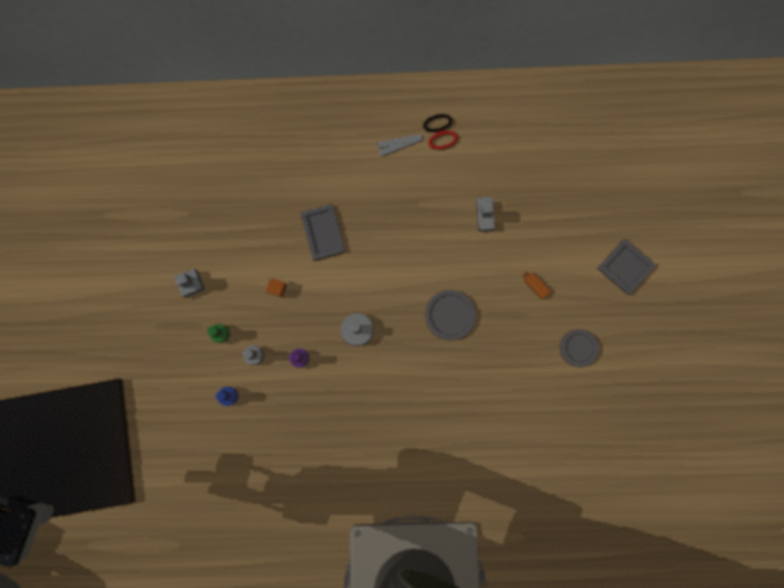

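View pics/side0.png

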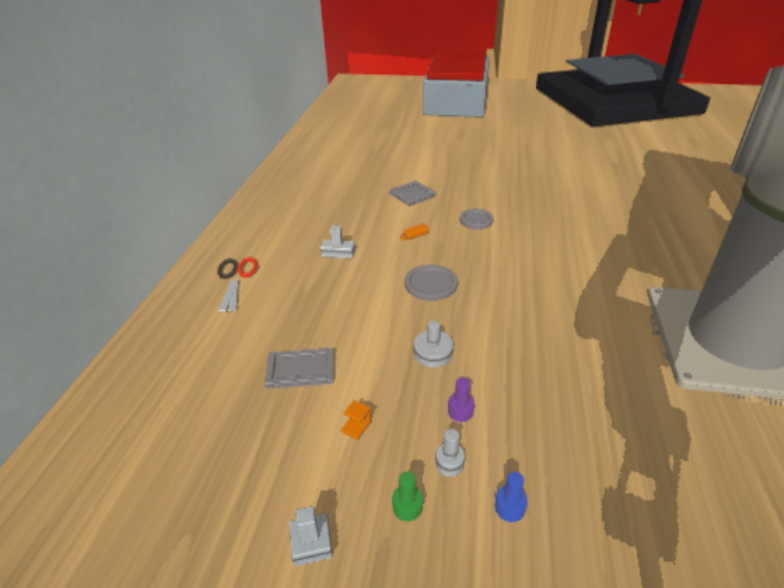

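Top picture (784 px scale): the large die is at (357,329), the steel small die at (253,355), the square die at (189,283) and the oblong die at (486,213). The nests are large (451,315), small (580,348), square (627,267) and oblong (324,232). The fob is at (537,285) and the clip at (277,288).

Small-die candidates: green (219,333), purple (299,358), blue (228,396) and the grey steel one (253,355). I choose the grey one.

```bash
cat > m.py <<'E'
from h import *
S=784/560
P=dict(die_large=(357,329),die_small=(253,355),die_square=(189,283),die_oblong=(486,213),nest_large=(451,315),nest_small=(580,348),nest_square=(627,267),nest_oblong=(324,232),fob=(537,285),clip=(277,288),green=(219,333),purple=(299,358),blue=(228,396))
def objs(im,d,c):
    W=world(d,c); 
    m=((W[...,2]>.006)&(W[...,2]<.1)).astype(np.uint8)
    return W,cv2.connectedComponentsWithStats(m,connectivity=4)
E
python3 - <<'E'
from m import *
im,d,c=snap("top"); W,(n,L,st,ce)=objs(im,d,c)
print("bench z",np.nanmedian(W[200:260,80:400,2]),np.nanstd(W[240:245,300:320,2]))
for k,(u,v) in P.items():
    u,v=int(u/S),int(v/S)
    l=L[v-8:v+9,u-8:u+9]; l=l[l>0]
    if not len(l): print(k,"none");continue
    l=np.bincount(l).argmax(); Q=W[L==l]; z=Q[:,2]
    o=[k,len(Q),"z95 %.3f"%np.percentile(z,95)]
    if "nest" in k:
        cn=cv2.findContours((L==l).astype(np.uint8),0,2)[0][0]
        pts=np.array([ray(a,b,.011,c)[:2] for a,b in cn[:,0]])
        r=cv2.minAreaRect((pts*1000).astype(np.float32)); o.append(r)
    else:
        for a,b in((.05,.064),(.013,.028)):
            q=Q[(z>a)&(z<b)]
            if len(q)>4: o+= [(len(q),q.mean(0).round(4).tolist(),cv2.minAreaRect((q[:,:2]*1000).astype(np.float32)))]
    print(*o)
ims,_,cs=snap("side")
a=im[160:310,110:290][...,::-1]; cv2.imwrite("pics/crop.png",cv2.resize(a,(720,600),interpolation=2))
E
```

```text
bench z 6.436141480841039e-05 0.004191170815799238
die_large 427 z95 0.057 (43, [0.4473, 0.0882, 0.057], ((447.5202331542969, 88.68254089355469), (16.334430694580078, 16.130868911743164), 67.1308822631836)) (370, [0.4464, 0.0873, 0.0213], ((447.0325012207031, 87.33413696289062), (55.32640075683594, 55.85667419433594), 88.54352569580078))
die_small 163 z95 0.059 (46, [0.407, 0.2745, 0.057], ((407.392333984375, 274.7821960449219), (17.0223445892334, 16.231746673583984), 25.411264419555664)) (91, [0.4053, 0.2702, 0.0205], ((406.0693664550781, 273.3018493652344), (30.019886016845703, 33.016441345214844), 63.34970474243164))
die_square 283 z95 0.059 (61, [0.5425, 0.3939, 0.0571], ((542.6339721679688, 394.29827880859375), (17.23239517211914, 17.543407440185547), 22.859378814697266)) (169, [0.5396, 0.3883, 0.0211], ((543.2833862304688, 394.8147888183594), (42.47720718383789, 41.54451370239258), 21.710744857788086))
die_oblong 276 z95 0.059 (58, [0.6517, -0.1523, 0.0574], ((652.3544311523438, -152.26101684570312), (19.61590003967285, 17.239070892333984), 87.06875610351562)) (183, [0.649, -0.
[... 1089 characters left out ...]
463, 0.3333, 0.0203], ((447.46038818359375, 335.5428161621094), (28.5328426361084, 33.4836540222168), 66.17999267578125))
purple 153 z95 0.059 (45, [0.3997, 0.1928, 0.0573], ((400.1361083984375, 192.62875366210938), (16.918855667114258, 14.656977653503418), 87.98471069335938)) (90, [0.3982, 0.1887, 0.0205], ((399.1277160644531, 191.97882080078125), (32.27125930786133, 31.865041732788086), 0.23730310797691345))
blue 174 z95 0.059 (50, [0.3359, 0.3208, 0.057], ((335.4307556152344, 320.998291015625), (16.681480407714844, 16.487064361572266), 47.653072357177734)) (94, [0.3352, 0.3155, 0.0206], ((336.28924560546875, 317.9403381347656), (33.345279693603516, 28.553037643432617), 4.839858531951904))
```

View pics/crop.png

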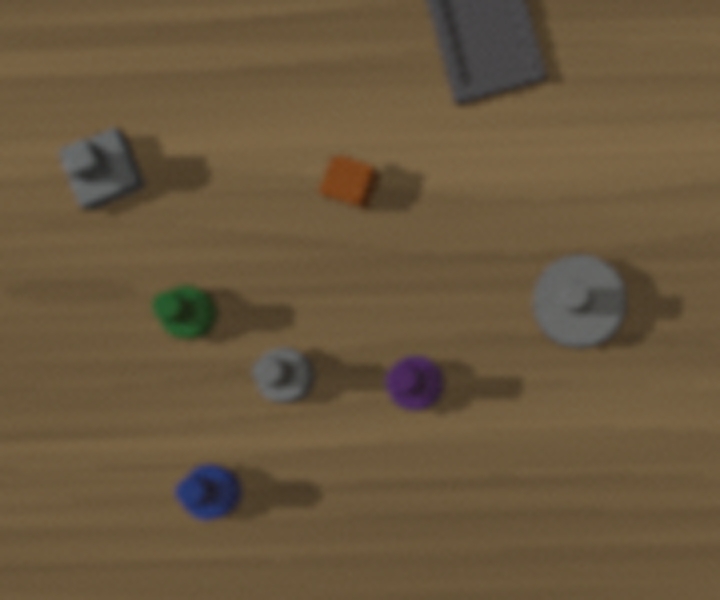

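The crop shows the bare steel small die at (283,375), between green, blue and purple, so the choice is confirmed. The large nest was under-segmented in the top view, so I'll re-measure it and cross-check the rest from the side camera.

```bash
python3 - <<'E'
from m import *
N=dict(large=((.47,-.08),46),small=((.4027,-.3071),34),square=((.5472,-.4028),52),oblong=((.6317,.1491),56))
D=dict(large=(.4475,.0878),small=(.4069,.274),square=(.5430,.3945),oblong=(.653,-.1522))
for n in("top","side"):
    im,d,c=snap(n); hsv=cv2.cvtColor(im,cv2.COLOR_RGB2HSV)
    p,R,t=c; W=world(d,c)
    for k,((x,y),r) in N.items():
        q=R@np.array([x,y,.011])+t; u=int(q[0]/q[2]*p["fx"]+p["cx"]); v=int(q[1]/q[2]*p["fy"]+p["cy"])
        m=(hsv[...,1]<70).astype(np.uint8)
        nb,L,st,ce=cv2.connectedComponentsWithStats(m,connectivity=4)
        w=L[v-10:v+11,u-10:u+11]; w=w[w>0]
        if not len(w): print(n,k,"no",hsv[v,u]);continue
        l=np.bincount(w).argmax()
        cn=max(cv2.findContours((L==l).astype(np.uint8),0,1)[0],key=len)
        pts=np.array([ray(a,b,.008,c)[:2]*1000 for a,b in cn[:,0]],np.float32)
        print(n,k,(u,v),st[l,4],cv2.minAreaRect(pts))
    for k,(x,y) in D.items():
        Q=W[(abs(W[...,2]-.057)<.006)&(np.hypot(W[...,0]-x,W[...,1]-y)<.02)]
        if len(Q)>4: print(n,"die",k,len(Q),cv2.minAreaRect((Q[:,:2]*1000).astype(np.float32)))
E
```

```text
top large (321, 224) 1023 ((470.08819580078125, -80.8477783203125), (88.53062438964844, 89.41950225830078), 87.94985961914062)
top small (413, 248) 585 ((402.9271545410156, -307.9120178222656), (65.36832427978516, 66.52606201171875), 42.08845901489258)
top square (447, 190) 867 ((547.7404174804688, -403.41058349609375), (75.08769226074219, 75.87345886230469), 45.807071685791016)
top oblong (230, 165) 857 ((632.4662475585938, 149.9828643798828), (95.90879821777344, 63.13494873046875), 14.444777488708496)
top die large 41 ((447.8434143066406, 87.80973815917969), (16.513622283935547, 15.268081665039062), 87.91736602783203)
top die small 44 ((407.301513671875, 275.0081481933594), (16.910343170166016, 14.519375801086426), 86.43181610107422)
top die square 60 ((542.7162475585938, 394.020263671875), (18.249271392822266, 18.411914825439453), 20.97313690185547)
top die oblong 53 ((652.703369140625, -152.84266662597656), (17.952816009521484, 17.032447814941406), 87.68846130371094)
side large (306, 199) 778 ((468.015380859375, -76.40614318847656), (89.90808868408203, 100.92584228515625), 7.7271
[... 180 characters left out ...]
78125, -399.26715087890625), (83.93709564208984, 87.69728088378906), 45.6183967590332)
side oblong (213, 259) 1216 ((631.0980834960938, 153.3287353515625), (93.84410858154297, 72.07717895507812), 14.501596450805664)
side die large 65 ((444.9513244628906, 91.13027954101562), (16.02567481994629, 16.919740676879883), 7.341713905334473)
side die small 109 ((405.4914245605469, 277.40032958984375), (15.967803001403809, 17.854251861572266), 6.8970746994018555)
side die square 185 ((540.832763671875, 397.24151611328125), (17.6849422454834, 18.977399826049805), 21.87743377685547)
side die oblong 47 ((650.5909423828125, -149.74667358398438), (17.9532413482666, 20.44919204711914), 0.008677798323333263)
```

```bash
cat > go.py <<'E'
# usage: go.py  x y z(grasp point, mm) psi(deg) ... several waypoints
import sys,numpy as np
from plant import read_state
from scipy.spatial.transform import Rotation as Ro
s=read_state(); R=Ro.from_rotvec(s["orientation"]); p=s["tool_pos"]*1000
M=R.as_matrix(); print("t",s["t"],"grasp",(p+167*M[:,2]).round(1),"psi",np.degrees(np.arctan2(M[1,1],M[0,1])).round(1),"q",s["q"].round(2),"open",s["opening"],"F",s["force"].round(1))
a=list(map(float,sys.argv[1:]))
for x,y,z,ps in zip(*[iter(a)]*4):
    c,n=np.cos(np.radians(ps)),np.sin(np.radians(ps))
    T=np.array([[-n,c,0],[c,n,0],[0,0,-1]]); T=Ro.from_matrix(T)
    print((x,y,z,ps),"slide",(R.inv().apply(np.array([x,y,z+167])-p)).round(1).tolist(),"dr",(R.inv()*T).as_rotvec().round(3).tolist())
E
python3 go.py 542 395.5 100 22 542 395.5 47 22
```

```text
t 0.3 grasp [190.8 568.7 237.4] psi 71.4 q [ 1.16  0.13  1.49  0.    1.52 -0.09] open 0.09284640553753776 F [0.3 0.2 0. ]
(542.0, 395.5, 100.0, 22.0) slide [-388.0, -52.4, 137.4] dr [-0.001, 0.0, 0.863]
(542.0, 395.5, 47.0, 22.0) slide [-388.1, -52.4, 190.4] dr [-0.001, 0.0, 0.863]
```

Call:
{"method": "servo_tool", "body": {
  "increments": [
    {"slide": [-40, -5, 14], "dr": [0, 0, 0.09], "jaw": 0.45},
    {"slide": [-80, -11, 28], "dr": [0, 0, 0.18], "jaw": 0.45},
    {"slide": [-120, -16, 42], "dr": [0, 0, 0.27], "jaw": 0.45},
    {"slide": [-160, -22, 56], "dr": [0, 0, 0.36], "jaw": 0.45},
    {"slide": [-200, -27, 70], "dr": [0, 0, 0.45], "jaw": 0.45},
    {"slide": [-240, -32, 84], "dr": [0, 0, 0.54], "jaw": 0.45},
    {"slide": [-280, -38, 98], "dr": [0, 0, 0.63], "jaw": 0.45},
    {"slide": [-320, -43, 112], "dr": [0, 0, 0.72], "jaw": 0.45},
    {"slide": [-355, -48, 125], "dr": [0, 0, 0.8], "jaw": 0.45},
    {"slide": [-380, -51, 134], "dr": [0, 0, 0.863], "jaw": 0.45},
    {"slide": [-388, -52.4, 137.4], "dr": [0, 0, 0.863], "jaw": 0.45},
    {"slide": [-388, -52.4, 137.4], "dr": [0, 0, 0.863], "jaw": 0.45},
    {"slide": [-388, -52.4, 137.4], "dr": [0, 0, 0.863], "jaw": 0.45}
  ],
  "force": 40
}}

```text
t: 1.6
tool_pos: [0.5413, 0.3964, 0.2677]
orientation: [-1.754, -2.606, -0.0]
force: [-0.0, -0.8, 0.5]
opening: 0.0511
gripper_force: 0.0
```

```bash
python3 go.py 542 395.5 47 22
```

```text
t 1.6 grasp [541.3 396.4 100.7] psi 22.1 q [0.56 0.41 1.41 0.   1.32 0.17] open 0.051103673150149916 F [-0.  -0.8  0.5]
(542.0, 395.5, 47.0, 22.0) slide [-1.1, 0.3, 53.7] dr [-0.0, -0.0, 0.002]
```

Alignment is good, so I'll descend, grip and lift.

Call:
{"method": "servo_tool", "body": {
  "increments": [
    {"slide": [-0.5, 0, 20], "dr": [0, 0, 0], "jaw": 0.45},
    {"slide": [-1, 0, 38], "dr": [0, 0, 0], "jaw": 0.45},
    {"slide": [-1, 0, 50], "dr": [0, 0, 0], "jaw": 0.45},
    {"slide": [-1, 0, 53.5], "dr": [0, 0, 0], "jaw": 0.45},
    {"slide": [-1, 0, 53.5], "dr": [0, 0, 0], "jaw": 0.7},
    {"slide": [-1, 0, 53.5], "dr": [0, 0, 0], "jaw": 1},
    {"slide": [-1, 0, 53.5], "dr": [0, 0, 0], "jaw": 1},
    {"slide": [-1, 0, 53.5], "dr": [0, 0, 0], "jaw": 1},
    {"slide": [-1, 0, 53.5], "dr": [0, 0, 0], "jaw": 1},
    {"slide": [-1, 0, 53.5], "dr": [0, 0, 0], "jaw": 1},
    {"slide": [-1, 0, 53.5], "dr": [0, 0, 0], "jaw": 1},
    {"slide": [-1, 0, 45], "dr": [0, 0, 0], "jaw": 1},
    {"slide": [-1, 0, 25], "dr": [0, 0, 0], "jaw": 1},
    {"slide": [-1, 0, 0], "dr": [0, 0, 0], "jaw": 1},
    {"slide": [-1, 0, -30], "dr": [0, 0, 0], "jaw": 1},
    {"slide": [-1, 0, -55], "dr": [0, 0, 0], "jaw": 1},
    {"slide": [-1, 0, -65], "dr": [0, 0, 0], "jaw": 1},
    {"slide": [-1, 0, -65], "dr": [0, 0, 0], "jaw": 1}
  ],
  "force": 40
}}

```text
t: 3.4
tool_pos: [0.5428, 0.395, 0.3342]
orientation: [1.756, 2.603, 0.004]
force: [0.4, 1.0, -2.2]
opening: 0.0176
gripper_force: 40.0
```

```bash
python3 go.py 547 -402 160 45.5
```

```text
t 3.4 grasp [543.2 395.3 167.2] psi 22.0 q [0.55 0.36 1.35 0.   1.43 0.17] open 0.017562812586834637 F [ 0.4  1.  -2.2]
(547.0, -402.0, 160.0, 45.5) slide [-740.6, -294.7, 6.0] dr [0.003, 0.0, -0.41]
```

Call:
{"method": "servo_tool", "body": {
  "increments": [
    {"slide": [-14, -5.5, 0], "dr": [0, 0, -0.02], "jaw": 1},
    {"slide": [-42, -17, 0], "dr": [0, 0, -0.04], "jaw": 1},
    {"slide": [-81, -32, 1], "dr": [0, 0, -0.06], "jaw": 1},
    {"slide": [-120, -48, 1], "dr": [0, 0, -0.08], "jaw": 1},
    {"slide": [-159, -63, 1], "dr": [0, 0, -0.1], "jaw": 1},
    {"slide": [-198, -79, 2], "dr": [0, 0, -0.12], "jaw": 1},
    {"slide": [-237, -94, 2], "dr": [0, 0, -0.14], "jaw": 1},
    {"slide": [-276, -110, 2], "dr": [0, 0, -0.16], "jaw": 1},
    {"slide": [-315, -125, 3], "dr": [0, 0, -0.18], "jaw": 1},
    {"slide": [-354, -141, 3], "dr": [0, 0, -0.2], "jaw": 1},
    {"slide": [-393, -156, 3], "dr": [0, 0, -0.22], "jaw": 1},
    {"slide": [-432, -172, 4], "dr": [0, 0, -0.24], "jaw": 1},
    {"slide": [-471, -187, 4], "dr": [0, 0, -0.26], "jaw": 1},
    {"slide": [-510, -203, 4], "dr": [0, 0, -0.28], "jaw": 1},
    {"slide": [-549, -218, 5], "dr": [0, 0, -0.3], "jaw": 1},
    {"slide": [-588, -234, 5], "dr": [0, 0, -0.32], "jaw": 1},
    {"slide": [-627, -250, 5], "dr": [0, 0, -0.34], "jaw": 1},
    {"slide": [-666, -265, 6], "dr": [0, 0, -0.37], "jaw": 1},
    {"slide": [-703, -280, 6], "dr": [0, 0, -0.39], "jaw": 1},
    {"slide": [-725, -289, 6], "dr": [0, 0, -0.41], "jaw": 1}
  ]
}}

```text
t: 5.4
tool_pos: [0.5448, -0.3882, 0.3233]
orientation: [-1.19, -2.904, -0.001]
force: [1.1, 1.2, -1.8]
opening: 0.0177
gripper_force: 40.0
```

Call:
{"method": "servo_tool", "body": {
  "increments": [
    {"slide": [0, 0, 0], "dr": [0, 0, 0], "jaw": 1},
    {"slide": [0, 0, 0], "dr": [0, 0, 0], "jaw": 1}
  ]
}}

```text
t: 5.6
tool_pos: [0.5454, -0.3856, 0.3238]
orientation: [-1.19, -2.903, -0.002]
force: [0.1, 0.2, -2.8]
opening: 0.018
gripper_force: 40.0
```

```bash
python3 go.py 547 -402 80 45.5  547 -402 52 45.5
```

```text
t 5.6 grasp [ 545.  -385.1  156.8] psi 45.4 q [-0.69  0.36  1.37  0.    1.42 -1.48] open 0.017995154856847773 F [ 0.1  0.2 -2.8]
(547.0, -402.0, 80.0, 45.5) slide [-12.9, -10.6, 76.7] dr [0.0, -0.004, -0.002]
(547.0, -402.0, 52.0, 45.5) slide [-13.0, -10.6, 104.7] dr [0.0, -0.004, -0.002]
```

Call:
{"method": "servo_tool", "body": {
  "increments": [
    {"slide": [-6, -5, 15], "dr": [0, 0, 0], "jaw": 1},
    {"slide": [-13, -10.6, 35], "dr": [0, 0, 0], "jaw": 1},
    {"slide": [-13, -10.6, 55], "dr": [0, 0, 0], "jaw": 1},
    {"slide": [-13, -10.6, 75], "dr": [0, 0, 0], "jaw": 1},
    {"slide": [-13, -10.6, 84], "dr": [0, 0, 0], "jaw": 1},
    {"slide": [-13, -10.6, 84], "dr": [0, 0, 0], "jaw": 1},
    {"slide": [-13, -10.6, 84], "dr": [0, 0, 0], "jaw": 1}
  ]
}}

```text
t: 6.3
tool_pos: [0.5482, -0.402, 0.2426]
orientation: [1.189, 2.908, -0.0]
force: [-0.2, -0.3, -1.5]
opening: 0.0176
gripper_force: 40.0
```

```bash
python3 - <<'E'
from h import *
for n in("top","side"):
    im,d,c=snap(n);p,R,t=c; q=R@np.array([.547,-.402,.03])+t; u=int(q[0]/q[2]*p["fx"]+p["cx"]); v=int(q[1]/q[2]*p["fy"]+p["cy"])
    a=im[max(v-50,0):v+50,u-65:u+65,::-1]
    cv2.imwrite(f"pics/sq_{n}.png",cv2.resize(a,(390,300))) 
a=cv2.hconcat([cv2.imread("pics/sq_top.png"),cv2.imread("pics/sq_side.png")]); cv2.imwrite("pics/sq.png",a)
E
python3 go.py 547 -402 53 45.5
```

```text
t 6.4 grasp [ 548.8 -402.8   76.9] psi 45.5 q [-0.71  0.46  1.39 -0.    1.29 -1.5 ] open 0.017453186122813644 F [ 1.1  0.4 -2.3]
(547.0, -402.0, 53.0, 45.5) slide [1.5, -0.7, 23.9] dr [0.0, 0.002, 0.0]
```

View pics/sq.png

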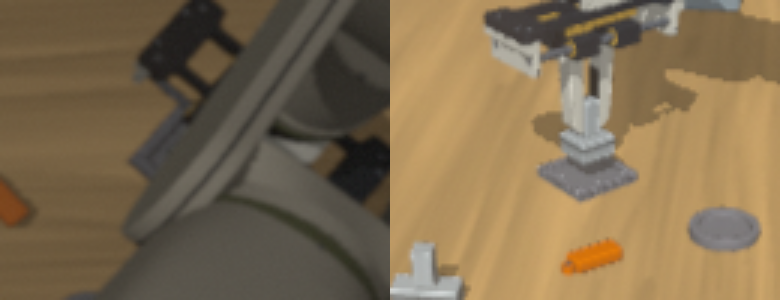

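The side view (right half) shows the square die held upright over its nest, at about (588,150) in the crop. I'll lower it and let go.

Call:
{"method": "servo_tool", "body": {
  "increments": [
    {"slide": [0.5, -0.5, 10], "dr": [0, 0, 0], "jaw": 1},
    {"slide": [1, -0.5, 18], "dr": [0, 0, 0], "jaw": 1},
    {"slide": [1, -0.5, 22], "dr": [0, 0, 0], "jaw": 1},
    {"slide": [1, -0.5, 24], "dr": [0, 0, 0], "jaw": 1},
    {"slide": [1, -0.5, 24], "dr": [0, 0, 0], "jaw": 1},
    {"slide": [1, -0.5, 24], "dr": [0, 0, 0], "jaw": 1}
  ]
}}

```text
t: 7.0
tool_pos: [0.5467, -0.4019, 0.2195]
orientation: [-1.189, -2.907, -0.0]
force: [-5.7, 5.1, 9.3]
opening: 0.0177
gripper_force: 40.0
```

```bash
python3 go.py 547 -402 52 45.5;python3 go.py 547 -402 52 45.5
```

```text
t 7.0 grasp [ 546.6 -401.8   52.5] psi 45.5 q [-0.71  0.48  1.41 -0.    1.25 -1.5 ] open 0.017713202436227322 F [-5.7  5.1  9.3]
(547.0, -402.0, 52.0, 45.5) slide [-0.3, 0.1, 0.5] dr [-0.0, -0.001, -0.0]
t 7.0 grasp [ 546.6 -401.8   52.5] psi 45.5 q [-0.71  0.48  1.41 -0.    1.25 -1.5 ] open 0.017713202436227322 F [-5.7  5.1  9.3]
(547.0, -402.0, 52.0, 45.5) slide [-0.3, 0.1, 0.5] dr [-0.0, -0.001, -0.0]
```

Call:
{"method": "servo_tool", "body": {
  "increments": [
    {"slide": [0, 0, -0.5], "dr": [0, 0, 0], "jaw": 0.75},
    {"slide": [0, 0, -0.5], "dr": [0, 0, 0], "jaw": 0.45},
    {"slide": [0, 0, -0.5], "dr": [0, 0, 0], "jaw": 0.45},
    {"slide": [0, 0, -0.5], "dr": [0, 0, 0], "jaw": 0.45},
    {"slide": [0, 0, -20], "dr": [0, 0, 0], "jaw": 0.45},
    {"slide": [0, 0, -45], "dr": [0, 0, 0], "jaw": 0.45},
    {"slide": [0, 0, -60], "dr": [0, 0, 0], "jaw": 0.45},
    {"slide": [0, 0, -60], "dr": [0, 0, 0], "jaw": 0.45}
  ]
}}

```text
t: 7.8
tool_pos: [0.5478, -0.4028, 0.2817]
orientation: [1.188, 2.903, -0.003]
force: [0.2, -0.3, 0.7]
opening: 0.0507
gripper_force: 0.0
```

```bash
python3 go.py 651.7 -151 110 2
```

```text
t 7.8 grasp [ 548.5 -403.4  114.7] psi 45.5 q [-0.71  0.42  1.37 -0.    1.34 -1.5 ] open 0.05066528216476219 F [ 0.2 -0.3  0.7]
(651.7, -151.0, 110.0, 2.0) slide [102.4, 252.4, 4.3] dr [0.002, 0.005, 0.759]
```

Call:
{"method": "servo_tool", "body": {
  "increments": [
    {"slide": [10, 25, 0], "dr": [0, 0, 0.08], "jaw": 0.45},
    {"slide": [24, 60, 1], "dr": [0, 0, 0.18], "jaw": 0.45},
    {"slide": [40, 99, 2], "dr": [0, 0, 0.3], "jaw": 0.45},
    {"slide": [56, 138, 2], "dr": [0, 0, 0.42], "jaw": 0.45},
    {"slide": [72, 177, 3], "dr": [0, 0, 0.54], "jaw": 0.45},
    {"slide": [86, 212, 4], "dr": [0, 0, 0.65], "jaw": 0.45},
    {"slide": [97, 239, 4], "dr": [0, 0, 0.74], "jaw": 0.45},
    {"slide": [102.4, 252.4, 4], "dr": [0, 0, 0.759], "jaw": 0.45},
    {"slide": [102.4, 252.4, 4], "dr": [0, 0, 0.759], "jaw": 0.45},
    {"slide": [102.4, 252.4, 4], "dr": [0, 0, 0.759], "jaw": 0.45}
  ]
}}

```text
t: 8.8
tool_pos: [0.6504, -0.1503, 0.2732]
orientation: [-2.18, -2.261, 0.002]
force: [0.4, -0.5, -0.2]
opening: 0.0511
gripper_force: 0.0
```

```bash
python3 go.py 651.7 -151 47 2
```

```text
t 8.8 grasp [ 650.2 -150.3  106.2] psi 2.1 q [-0.3   0.4   1.41 -0.    1.33 -0.34] open 0.05110419382036607 F [ 0.4 -0.5 -0.2]
(651.7, -151.0, 47.0, 2.0) slide [-0.7, 1.3, 59.2] dr [-0.001, -0.0, 0.002]
```

Call:
{"method": "servo_tool", "body": {
  "increments": [
    {"slide": [-0.5, 1, 20], "dr": [0, 0, 0], "jaw": 0.45},
    {"slide": [-0.5, 1, 40], "dr": [0, 0, 0], "jaw": 0.45},
    {"slide": [-0.5, 1, 55], "dr": [0, 0, 0], "jaw": 0.45},
    {"slide": [-0.5, 1, 59], "dr": [0, 0, 0], "jaw": 0.45},
    {"slide": [-0.5, 1, 59], "dr": [0, 0, 0], "jaw": 0.7},
    {"slide": [-0.5, 1, 59], "dr": [0, 0, 0], "jaw": 1},
    {"slide": [-0.5, 1, 59], "dr": [0, 0, 0], "jaw": 1},
    {"slide": [-0.5, 1, 59], "dr": [0, 0, 0], "jaw": 1},
    {"slide": [-0.5, 1, 59], "dr": [0, 0, 0], "jaw": 1},
    {"slide": [-0.5, 1, 59], "dr": [0, 0, 0], "jaw": 1},
    {"slide": [-0.5, 1, 59], "dr": [0, 0, 0], "jaw": 1},
    {"slide": [-0.5, 1, 50], "dr": [0, 0, 0], "jaw": 1},
    {"slide": [-0.5, 1, 30], "dr": [0, 0, 0], "jaw": 1},
    {"slide": [-0.5, 1, 5], "dr": [0, 0, 0], "jaw": 1},
    {"slide": [-0.5, 1, -25], "dr": [0, 0, 0], "jaw": 1},
    {"slide": [-0.5, 1, -50], "dr": [0, 0, 0], "jaw": 1},
    {"slide": [-0.5, 1, -58], "dr": [0, 0, 0], "jaw": 1},
    {"slide": [-0.5, 1, -58], "dr": [0, 0, 0], "jaw": 1}
  ]
}}

```text
t: 10.6
tool_pos: [0.652, -0.1508, 0.3336]
orientation: [2.181, 2.259, 0.001]
force: [0.5, 0.5, -3.9]
opening: 0.018
gripper_force: 40.0
```

```bash
python3 go.py 631.5 151 160 14.7
```

```text
t 10.6 grasp [ 652.3 -150.9  166.6] psi 2.0 q [-0.3   0.35  1.36 -0.    1.43 -0.34] open 0.01799720933306668 F [ 0.5  0.5 -3.9]
(631.5, 151.0, 160.0, 14.7) slide [302.3, -10.0, 6.3] dr [0.002, 0.001, -0.222]
```

Call:
{"method": "servo_tool", "body": {
  "increments": [
    {"slide": [15, -1, 0], "dr": [0, 0, -0.02], "jaw": 1},
    {"slide": [45, -2, 0], "dr": [0, 0, -0.04], "jaw": 1},
    {"slide": [85, -3, 0], "dr": [0, 0, -0.07], "jaw": 1},
    {"slide": [125, -4, 0], "dr": [0, 0, -0.1], "jaw": 1},
    {"slide": [165, -5, 0], "dr": [0, 0, -0.13], "jaw": 1},
    {"slide": [205, -7, 0], "dr": [0, 0, -0.16], "jaw": 1},
    {"slide": [245, -8, 0], "dr": [0, 0, -0.19], "jaw": 1},
    {"slide": [280, -9, 0], "dr": [0, 0, -0.21], "jaw": 1},
    {"slide": [297, -10, 0], "dr": [0, 0, -0.222], "jaw": 1},
    {"slide": [302.3, -10, 0], "dr": [0, 0, -0.222], "jaw": 1},
    {"slide": [302.3, -10, 20], "dr": [0, 0, -0.222], "jaw": 1},
    {"slide": [302.3, -10, 45], "dr": [0, 0, -0.222], "jaw": 1},
    {"slide": [302.3, -10, 70], "dr": [0, 0, -0.222], "jaw": 1},
    {"slide": [302.3, -10, 90], "dr": [0, 0, -0.222], "jaw": 1},
    {"slide": [302.3, -10, 94], "dr": [0, 0, -0.222], "jaw": 1},
    {"slide": [302.3, -10, 94], "dr": [0, 0, -0.222], "jaw": 1},
    {"slide": [302.3, -10, 94], "dr": [0, 0, -0.222], "jaw": 1}
  ]
}}

```text
t: 12.3
tool_pos: [0.6318, 0.1506, 0.2395]
orientation: [1.919, 2.486, 0.001]
force: [-0.0, -0.8, -3.4]
opening: 0.0178
gripper_force: 40.0
```

```bash
python3 go.py 631.5 151 53 14.7
```

```text
t 12.3 grasp [632.  150.6  72.5] psi 14.7 q [ 0.16  0.39  1.5  -0.    1.26 -0.1 ] open 0.017752446637726543 F [-0.  -0.8 -3.4]
(631.5, 151.0, 53.0, 14.7) slide [0.5, -0.2, 19.5] dr [0.001, 0.0, -0.0]
```

Call:
{"method": "servo_tool", "body": {
  "increments": [
    {"slide": [0, 0, 10], "dr": [0, 0, 0], "jaw": 1},
    {"slide": [0, 0, 16], "dr": [0, 0, 0], "jaw": 1},
    {"slide": [0, 0, 19], "dr": [0, 0, 0], "jaw": 1},
    {"slide": [0, 0, 20], "dr": [0, 0, 0], "jaw": 1},
    {"slide": [0, 0, 20], "dr": [0, 0, 0], "jaw": 1},
    {"slide": [0, 0, 20], "dr": [0, 0, 0], "jaw": 1}
  ]
}}

```text
t: 12.9
tool_pos: [0.6314, 0.1511, 0.2211]
orientation: [1.918, 2.488, 0.0]
force: [-10.2, -2.6, 17.7]
opening: 0.0176
gripper_force: 40.0
```

```bash
python3 go.py 631.5 151 52 14.7
```

```text
t 12.9 grasp [631.5 151.1  54.1] psi 14.7 q [ 0.16  0.41  1.51 -0.    1.23 -0.1 ] open 0.017583490548774665 F [-10.2  -2.6  17.7]
(631.5, 151.0, 52.0, 14.7) slide [-0.1, 0.1, 2.1] dr [0.001, 0.0, 0.001]
```

Call:
{"method": "servo_tool", "body": {
  "increments": [
    {"slide": [0, 0, -1], "dr": [0, 0, 0], "jaw": 0.75},
    {"slide": [0, 0, -1], "dr": [0, 0, 0], "jaw": 0.45},
    {"slide": [0, 0, -1], "dr": [0, 0, 0], "jaw": 0.45},
    {"slide": [0, 0, -1], "dr": [0, 0, 0], "jaw": 0.45},
    {"slide": [0, 0, -20], "dr": [0, 0, 0], "jaw": 0.45},
    {"slide": [0, 0, -45], "dr": [0, 0, 0], "jaw": 0.45},
    {"slide": [0, 0, -60], "dr": [0, 0, 0], "jaw": 0.45},
    {"slide": [0, 0, -60], "dr": [0, 0, 0], "jaw": 0.45}
  ]
}}

```text
t: 13.7
tool_pos: [0.6324, 0.1513, 0.2815]
orientation: [1.916, 2.485, 0.006]
force: [-0.1, -0.3, 0.4]
opening: 0.0509
gripper_force: 0.0
```

```bash
python3 go.py 446.3 89 110 14.7
```

```text
t 13.7 grasp [633.3 151.4 114.5] psi 14.7 q [ 0.16  0.34  1.47  0.    1.32 -0.1 ] open 0.05092837123938677 F [-0.1 -0.3  0.4]
(446.3, 89.0, 110.0, 14.7) slide [-12.9, -195.8, 3.5] dr [0.005, 0.0, 0.0]
```

Call:
{"method": "servo_tool", "body": {
  "increments": [
    {"slide": [-1, -20, 0], "dr": [0, 0, 0], "jaw": 0.45},
    {"slide": [-4, -60, 0], "dr": [0, 0, 0], "jaw": 0.45},
    {"slide": [-7, -100, 0], "dr": [0, 0, 0], "jaw": 0.45},
    {"slide": [-9, -140, 0], "dr": [0, 0, 0], "jaw": 0.45},
    {"slide": [-12, -178, 0], "dr": [0, 0, 0], "jaw": 0.45},
    {"slide": [-12.9, -195.8, 3], "dr": [0, 0, 0], "jaw": 0.45},
    {"slide": [-12.9, -195.8, 3], "dr": [0, 0, 0], "jaw": 0.45},
    {"slide": [-12.9, -195.8, 3], "dr": [0, 0, 0], "jaw": 0.45}
  ]
}}

```text
t: 14.5
tool_pos: [0.4453, 0.0888, 0.275]
orientation: [1.919, 2.487, 0.0]
force: [0.2, 0.5, -0.2]
opening: 0.051
gripper_force: 0.0
```

```bash
python3 go.py 446.3 89 47 14.7
```

```text
t 14.5 grasp [445.3  88.9 108. ] psi 14.7 q [ 0.08 -0.17  2.03  0.    1.28 -0.17] open 0.050988926508248024 F [ 0.2  0.5 -0.2]
(446.3, 89.0, 47.0, 14.7) slide [-0.1, 1.0, 61.0] dr [0.0, -0.0, 0.0]
```

Call:
{"method": "servo_tool", "body": {
  "increments": [
    {"slide": [0, 0.5, 20], "dr": [0, 0, 0], "jaw": 0.45},
    {"slide": [0, 0.5, 40], "dr": [0, 0, 0], "jaw": 0.45},
    {"slide": [0, 0.5, 56], "dr": [0, 0, 0], "jaw": 0.45},
    {"slide": [0, 0.5, 60.5], "dr": [0, 0, 0], "jaw": 0.45},
    {"slide": [0, 0.5, 60.5], "dr": [0, 0, 0], "jaw": 0.7},
    {"slide": [0, 0.5, 60.5], "dr": [0, 0, 0], "jaw": 1},
    {"slide": [0, 0.5, 60.5], "dr": [0, 0, 0], "jaw": 1},
    {"slide": [0, 0.5, 60.5], "dr": [0, 0, 0], "jaw": 1},
    {"slide": [0, 0.5, 60.5], "dr": [0, 0, 0], "jaw": 1},
    {"slide": [0, 0.5, 60.5], "dr": [0, 0, 0], "jaw": 1},
    {"slide": [0, 0.5, 60.5], "dr": [0, 0, 0], "jaw": 1},
    {"slide": [0, 0.5, 50], "dr": [0, 0, 0], "jaw": 1},
    {"slide": [0, 0.5, 30], "dr": [0, 0, 0], "jaw": 1},
    {"slide": [0, 0.5, 5], "dr": [0, 0, 0], "jaw": 1},
    {"slide": [0, 0.5, -25], "dr": [0, 0, 0], "jaw": 1},
    {"slide": [0, 0.5, -50], "dr": [0, 0, 0], "jaw": 1},
    {"slide": [0, 0.5, -58], "dr": [0, 0, 0], "jaw": 1},
    {"slide": [0, 0.5, -58], "dr": [0, 0, 0], "jaw": 1}
  ],
  "force": 50
}}

```text
t: 16.3
tool_pos: [0.4457, 0.089, 0.3343]
orientation: [1.918, 2.487, 0.002]
force: [0.9, 0.6, -2.9]
opening: 0.0172
gripper_force: 50.0
```

```bash
python3 go.py 469 -79.5 160 14.7
```

```text
t 16.3 grasp [446.   89.  167.3] psi 14.7 q [ 0.08 -0.23  1.97 -0.    1.4  -0.17] open 0.01717393785900887 F [ 0.9  0.6 -2.9]
(469.0, -79.5, 160.0, 14.7) slide [-168.8, -20.4, 7.3] dr [0.002, 0.0, 0.001]
```

Call:
{"method": "servo_tool", "body": {
  "increments": [
    {"slide": [-15, -2, 0], "dr": [0, 0, 0], "jaw": 1},
    {"slide": [-45, -5, 0], "dr": [0, 0, 0], "jaw": 1},
    {"slide": [-85, -10, 0], "dr": [0, 0, 0], "jaw": 1},
    {"slide": [-125, -15, 0], "dr": [0, 0, 0], "jaw": 1},
    {"slide": [-155, -19, 0], "dr": [0, 0, 0], "jaw": 1},
    {"slide": [-168.8, -20.4, 0], "dr": [0, 0, 0], "jaw": 1},
    {"slide": [-168.8, -20.4, 20], "dr": [0, 0, 0], "jaw": 1},
    {"slide": [-168.8, -20.4, 45], "dr": [0, 0, 0], "jaw": 1},
    {"slide": [-168.8, -20.4, 70], "dr": [0, 0, 0], "jaw": 1},
    {"slide": [-168.8, -20.4, 90], "dr": [0, 0, 0], "jaw": 1},
    {"slide": [-168.8, -20.4, 94], "dr": [0, 0, 0], "jaw": 1},
    {"slide": [-168.8, -20.4, 94], "dr": [0, 0, 0], "jaw": 1},
    {"slide": [-168.8, -20.4, 94], "dr": [0, 0, 0], "jaw": 1}
  ]
}}

```text
t: 17.6
tool_pos: [0.4691, -0.0794, 0.24]
orientation: [1.918, 2.488, 0.0]
force: [-0.3, 0.5, -3.7]
opening: 0.017
gripper_force: 50.0
```

```bash
python3 go.py 469 -79.5 53 14.7
```

```text
t 17.6 grasp [469.2 -79.4  73. ] psi 14.7 q [-0.28 -0.06  2.    0.    1.2  -0.53] open 0.016976292855606735 F [-0.3  0.5 -3.7]
(469.0, -79.5, 53.0, 14.7) slide [-0.1, -0.1, 20.0] dr [0.001, 0.0, 0.001]
```

Call:
{"method": "servo_tool", "body": {
  "increments": [
    {"slide": [0, 0, 10], "dr": [0, 0, 0], "jaw": 1},
    {"slide": [0, 0, 16], "dr": [0, 0, 0], "jaw": 1},
    {"slide": [0, 0, 19], "dr": [0, 0, 0], "jaw": 1},
    {"slide": [0, 0, 20], "dr": [0, 0, 0], "jaw": 1},
    {"slide": [0, 0, 20], "dr": [0, 0, 0], "jaw": 1},
    {"slide": [0, 0, 20], "dr": [0, 0, 0], "jaw": 1}
  ]
}}

```text
t: 18.2
tool_pos: [0.4688, -0.0795, 0.2205]
orientation: [-1.918, -2.487, 0.001]
force: [-8.8, 2.7, 13.1]
opening: 0.017
gripper_force: 50.0
```

```bash
python3 go.py 469 -79.5 53 14.7
```

```text
t 18.2 grasp [468.6 -79.4  53.5] psi 14.7 q [-0.28 -0.03  2.01 -0.    1.17 -0.53] open 0.016955734851881867 F [-8.8  2.7 13.1]
(469.0, -79.5, 53.0, 14.7) slide [-0.1, 0.2, 0.5] dr [-0.001, -0.0, 0.0]
```

Floor contact at the expected height. I'll release, rise and go to the small die.

Call:
{"method": "servo_tool", "body": {
  "increments": [
    {"slide": [0, 0, -1], "dr": [0, 0, 0], "jaw": 0.75},
    {"slide": [0, 0, -1], "dr": [0, 0, 0], "jaw": 0.45},
    {"slide": [0, 0, -1], "dr": [0, 0, 0], "jaw": 0.45},
    {"slide": [0, 0, -1], "dr": [0, 0, 0], "jaw": 0.45},
    {"slide": [0, 0, -20], "dr": [0, 0, 0], "jaw": 0.45},
    {"slide": [0, 0, -45], "dr": [0, 0, 0], "jaw": 0.45},
    {"slide": [0, 0, -70], "dr": [0, 0, 0], "jaw": 0.45},
    {"slide": [0, 0, -70], "dr": [0, 0, 0], "jaw": 0.45}
  ]
}}

```text
t: 19.0
tool_pos: [0.4703, -0.0799, 0.2932]
orientation: [1.915, 2.483, 0.004]
force: [0.3, -0.8, 1.0]
opening: 0.051
gripper_force: 0.0
```

```bash
python3 go.py 406.3 275.7 120 11.5; python3 - <<'E'
from h import *
im,d,c=snap("side");W=world(d,c)
Q=W[(abs(W[...,2]-.057)<.006)&(np.hypot(W[...,0]-.4063,W[...,1]-.2757)<.02)]
print(len(Q),cv2.minAreaRect((Q[:,:2]*1000).astype(np.float32)))
cv2.imwrite("pics/side1.png",cv2.resize(im[...,::-1],(784,588)))
E
```

```text
t 19.0 grasp [471.3 -80.2 126.2] psi 14.7 q [-0.28 -0.13  1.95  0.    1.31 -0.53] open 0.051026898898887535 F [ 0.3 -0.8  1. ]
(406.3, 275.7, 120.0, 11.5) slide [360.2, 28.5, 5.2] dr [0.006, 0.003, 0.056]
105 ((405.46685791015625, 277.12860107421875), (15.948384284973145, 17.51874351501465), 5.775212287902832)
```

View pics/side1.png

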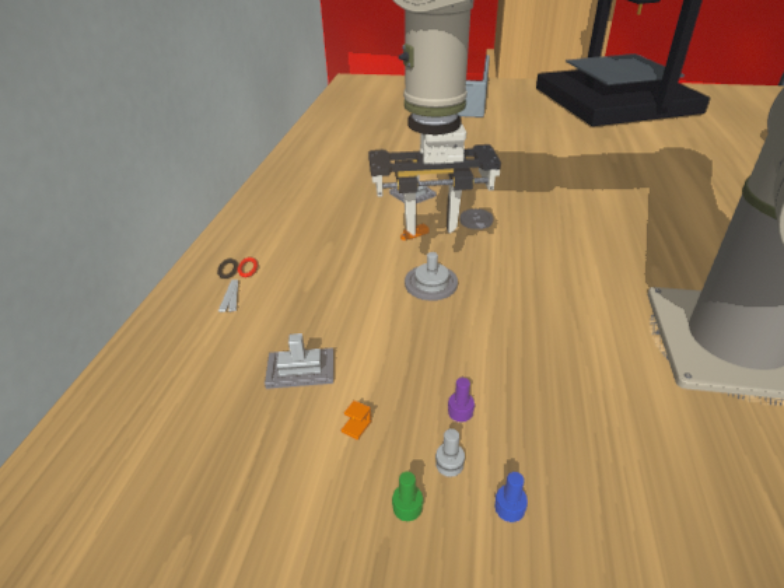

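The picture shows the oblong die standing in its nest at (298,362) and the large die in its nest at (431,276). The small die is unmoved at (450,455).

Call:
{"method": "servo_tool", "body": {
  "increments": [
    {"slide": [20, 2, 0], "dr": [0, 0, 0.01], "jaw": 0.45},
    {"slide": [60, 5, 0], "dr": [0, 0, 0.02], "jaw": 0.45},
    {"slide": [105, 8, 0], "dr": [0, 0, 0.02], "jaw": 0.45},
    {"slide": [150, 12, 0], "dr": [0, 0, 0.03], "jaw": 0.45},
    {"slide": [195, 15, 0], "dr": [0, 0, 0.04], "jaw": 0.45},
    {"slide": [240, 19, 0], "dr": [0, 0, 0.05], "jaw": 0.45},
    {"slide": [285, 22, 0], "dr": [0, 0, 0.05], "jaw": 0.45},
    {"slide": [325, 26, 0], "dr": [0, 0, 0.05], "jaw": 0.45},
    {"slide": [350, 28, 0], "dr": [0, 0, 0.05], "jaw": 0.45},
    {"slide": [360.2, 28.5, 5], "dr": [0, 0, 0.05], "jaw": 0.45},
    {"slide": [360.2, 28.5, 5], "dr": [0, 0, 0.05], "jaw": 0.45},
    {"slide": [360.2, 28.5, 5], "dr": [0, 0, 0.05], "jaw": 0.45}
  ]
}}

```text
t: 20.25
tool_pos: [0.4046, 0.2752, 0.2832]
orientation: [-1.98, -2.439, 0.003]
force: [0.0, -0.0, -0.3]
opening: 0.0511
gripper_force: 0.0
```

```bash
python3 go.py 406.3 275.7 47 11.5
```

```text
t 20.25 grasp [404.4 275.  116.2] psi 11.9 q [ 0.49 -0.08  1.93 -0.    1.29  0.29] open 0.05109026970440228 F [ 0.  -0.  -0.3]
(406.3, 275.7, 47.0, 11.5) slide [0.2, 1.9, 69.2] dr [-0.002, 0.001, 0.006]
```

Call:
{"method": "servo_tool", "body": {
  "increments": [
    {"slide": [0, 1.5, 20], "dr": [0, 0, 0], "jaw": 0.45},
    {"slide": [0, 1.5, 45], "dr": [0, 0, 0], "jaw": 0.45},
    {"slide": [0, 1.5, 64], "dr": [0, 0, 0], "jaw": 0.45},
    {"slide": [0, 1.5, 69], "dr": [0, 0, 0], "jaw": 0.45},
    {"slide": [0, 1.5, 69], "dr": [0, 0, 0], "jaw": 0.7},
    {"slide": [0, 1.5, 69], "dr": [0, 0, 0], "jaw": 1},
    {"slide": [0, 1.5, 69], "dr": [0, 0, 0], "jaw": 1},
    {"slide": [0, 1.5, 69], "dr": [0, 0, 0], "jaw": 1},
    {"slide": [0, 1.5, 69], "dr": [0, 0, 0], "jaw": 1},
    {"slide": [0, 1.5, 69], "dr": [0, 0, 0], "jaw": 1},
    {"slide": [0, 1.5, 69], "dr": [0, 0, 0], "jaw": 1},
    {"slide": [0, 1.5, 58], "dr": [0, 0, 0], "jaw": 1},
    {"slide": [0, 1.5, 38], "dr": [0, 0, 0], "jaw": 1},
    {"slide": [0, 1.5, 13], "dr": [0, 0, 0], "jaw": 1},
    {"slide": [0, 1.5, -17], "dr": [0, 0, 0], "jaw": 1},
    {"slide": [0, 1.5, -42], "dr": [0, 0, 0], "jaw": 1},
    {"slide": [0, 1.5, -50], "dr": [0, 0, 0], "jaw": 1},
    {"slide": [0, 1.5, -50], "dr": [0, 0, 0], "jaw": 1}
  ],
  "force": 40
}}

```text
t: 22.05
tool_pos: [0.4066, 0.2766, 0.3356]
orientation: [1.979, 2.438, 0.004]
force: [0.5, -0.2, -2.7]
opening: 0.0174
gripper_force: 40.0
```

```bash
python3 go.py 402 -306.5 160 11.5
```

```text
t 22.05 grasp [406.9 276.8 168.6] psi 11.9 q [ 0.49 -0.12  1.87  0.    1.39  0.29] open 0.01742476294361589 F [ 0.5 -0.2 -2.7]
(402.0, -306.5, 160.0, 11.5) slide [-569.8, -124.4, 7.9] dr [0.002, -0.001, 0.006]
```

Call:
{"method": "servo_tool", "body": {
  "increments": [
    {"slide": [-15, -3, 0], "dr": [0, 0, 0], "jaw": 1},
    {"slide": [-43, -9, 0], "dr": [0, 0, 0], "jaw": 1},
    {"slide": [-80, -17, 0], "dr": [0, 0, 0], "jaw": 1},
    {"slide": [-117, -26, 0], "dr": [0, 0, 0], "jaw": 1},
    {"slide": [-154, -34, 0], "dr": [0, 0, 0], "jaw": 1},
    {"slide": [-191, -42, 0], "dr": [0, 0, 0], "jaw": 1},
    {"slide": [-228, -50, 0], "dr": [0, 0, 0], "jaw": 1},
    {"slide": [-265, -58, 0], "dr": [0, 0, 0], "jaw": 1},
    {"slide": [-302, -66, 0], "dr": [0, 0, 0], "jaw": 1},
    {"slide": [-339, -74, 0], "dr": [0, 0, 0], "jaw": 1},
    {"slide": [-376, -82, 0], "dr": [0, 0, 0], "jaw": 1},
    {"slide": [-413, -90, 0], "dr": [0, 0, 0], "jaw": 1},
    {"slide": [-450, -98, 0], "dr": [0, 0, 0], "jaw": 1},
    {"slide": [-487, -106, 0], "dr": [0, 0, 0], "jaw": 1},
    {"slide": [-524, -114, 0], "dr": [0, 0, 0], "jaw": 1},
    {"slide": [-555, -121, 0], "dr": [0, 0, 0], "jaw": 1},
    {"slide": [-569.8, -124.4, 0], "dr": [0, 0, 0], "jaw": 1},
    {"slide": [-569.8, -124.4, 0], "dr": [0, 0, 0], "jaw": 1},
    {"slide": [-569.8, -124.4, 20], "dr": [0, 0, 0], "jaw": 1},
    {"slide": [-569.8, -124.4, 40], "dr": [0, 0, 0], "jaw": 1}
  ]
}}

```text
t: 24.05
tool_pos: [0.4014, -0.3059, 0.2935]
orientation: [-1.979, -2.439, -0.001]
force: [-0.3, 0.0, -2.3]
opening: 0.0172
gripper_force: 40.0
```

Call:
{"method": "servo_tool", "body": {
  "increments": [
    {"slide": [0, 0, 25], "dr": [0, 0, 0], "jaw": 1},
    {"slide": [0, 0, 45], "dr": [0, 0, 0], "jaw": 1},
    {"slide": [0, 0, 50], "dr": [0, 0, 0], "jaw": 1},
    {"slide": [0, 0, 50], "dr": [0, 0, 0], "jaw": 1},
    {"slide": [0, 0, 50], "dr": [0, 0, 0], "jaw": 1}
  ]
}}

```text
t: 24.55
tool_pos: [0.4019, -0.3065, 0.2452]
orientation: [1.979, 2.439, 0.0]
force: [-0.4, 0.1, -1.6]
opening: 0.0173
gripper_force: 40.0
```

```bash
python3 go.py 402 -306.5 53 11.9
```

```text
t 24.55 grasp [ 402.  -306.6   78.2] psi 11.9 q [-0.75  0.01  1.91  0.    1.21 -0.96] open 0.01734895357735293 F [-0.4  0.1 -1.6]
(402.0, -306.5, 53.0, 11.9) slide [0.0, 0.1, 25.2] dr [0.001, 0.001, -0.0]
```

Call:
{"method": "servo_tool", "body": {
  "increments": [
    {"slide": [0, 0, 10], "dr": [0, 0, 0], "jaw": 1},
    {"slide": [0, 0, 19], "dr": [0, 0, 0], "jaw": 1},
    {"slide": [0, 0, 23], "dr": [0, 0, 0], "jaw": 1},
    {"slide": [0, 0, 25], "dr": [0, 0, 0], "jaw": 1},
    {"slide": [0, 0, 25], "dr": [0, 0, 0], "jaw": 1},
    {"slide": [0, 0, 25], "dr": [0, 0, 0], "jaw": 1}
  ]
}}

```text
t: 25.15
tool_pos: [0.4015, -0.3069, 0.2208]
orientation: [-1.979, -2.438, 0.001]
force: [-9.2, 6.3, 18.7]
opening: 0.0172
gripper_force: 40.0
```

```bash
python3 go.py 402 -306.5 53 11.9
```

```text
t 25.15 grasp [ 401.3 -306.8   53.8] psi 11.9 q [-0.75  0.05  1.93 -0.    1.17 -0.96] open 0.017202289746212452 F [-9.2  6.3 18.7]
(402.0, -306.5, 53.0, 11.9) slide [0.3, 0.6, 0.8] dr [-0.001, -0.001, -0.001]
```

Call:
{"method": "servo_tool", "body": {
  "increments": [
    {"slide": [0, 0, -1], "dr": [0, 0, 0], "jaw": 0.75},
    {"slide": [0, 0, -1], "dr": [0, 0, 0], "jaw": 0.45},
    {"slide": [0, 0, -1], "dr": [0, 0, 0], "jaw": 0.45},
    {"slide": [0, 0, -1], "dr": [0, 0, 0], "jaw": 0.45},
    {"slide": [0, 0, -20], "dr": [0, 0, 0], "jaw": 0.45},
    {"slide": [0, 0, -55], "dr": [0, 0, 0], "jaw": 0.45},
    {"slide": [0, 0, -95], "dr": [0, 0, 0], "jaw": 0.45},
    {"slide": [0, 0, -130], "dr": [0, 0, 0], "jaw": 0.45},
    {"slide": [40, 0, -150], "dr": [0, 0, 0], "jaw": 0.45},
    {"slide": [80, 0, -150], "dr": [0, 0, 0], "jaw": 0.45},
    {"slide": [120, 0, -150], "dr": [0, 0, 0], "jaw": 0.45},
    {"slide": [160, 0, -150], "dr": [0, 0, 0], "jaw": 0.45},
    {"slide": [200, 0, -150], "dr": [0, 0, 0], "jaw": 0.45},
    {"slide": [240, 0, -150], "dr": [0, 0, 0], "jaw": 0.45},
    {"slide": [280, 0, -150], "dr": [0, 0, 0], "jaw": 0.45},
    {"slide": [320, 0, -150], "dr": [0, 0, 0], "jaw": 0.45},
    {"slide": [360, 0, -150], "dr": [0, 0, 0], "jaw": 0.45},
    {"slide": [380, 0, -150], "dr": [0, 0, 0], "jaw": 0.45},
    {"slide": [380, 0, -150], "dr": [0, 0, 0], "jaw": 0.45},
    {"slide": [380, 0, -150], "dr": [0, 0, 0], "jaw": 0.45}
  ]
}}

```text
t: 27.15
tool_pos: [0.3235, 0.0651, 0.3693]
orientation: [1.978, 2.441, -0.0]
force: [-0.3, -0.9, -0.3]
opening: 0.0513
gripper_force: 0.0
```

```bash
python3 - <<'E'
from h import *
D=dict(large=(.469,-.0795),small=(.402,-.3065),square=(.547,-.402),oblong=(.6315,.151))
for n in("top","side"):
    im,d,c=snap(n); W=world(d,c); cv2.imwrite(f"pics/{n}9.png",cv2.resize(im[...,::-1],(784,588)))
    for k,(x,y) in D.items():
        r=np.hypot(W[...,0]-x,W[...,1]-y)<.022; Q=W[r&(W[...,2]>.055)&(W[...,2]<.08)]
        if len(Q)>4: a=cv2.minAreaRect((Q[:,:2]*1000).astype(np.float32)); print(n,k,len(Q),"top z",np.median(Q[:,2]).round(4),"off",np.round(np.array(a[0])-[x*1e3,y*1e3],1),np.round(a[1],0))
E
```

```text
top large 43 top z 0.0626 off [-0.2 -0.8] [17. 15.]
top small 47 top z 0.0615 off [-0.7 -0.7] [17. 14.]
top square 63 top z 0.0627 off [-1.8  1.1] [17. 20.]
top oblong 55 top z 0.0625 off [ 0.  -2.1] [19. 18.]
side large 49 top z 0.0628 off [-2.1  2.5] [16. 16.]
side square 35 top z 0.0625 off [-4.8  2.3] [19. 17.]
side oblong 92 top z 0.0631 off [-1.4  0.5] [18. 19.]
```

View pics/top9.png

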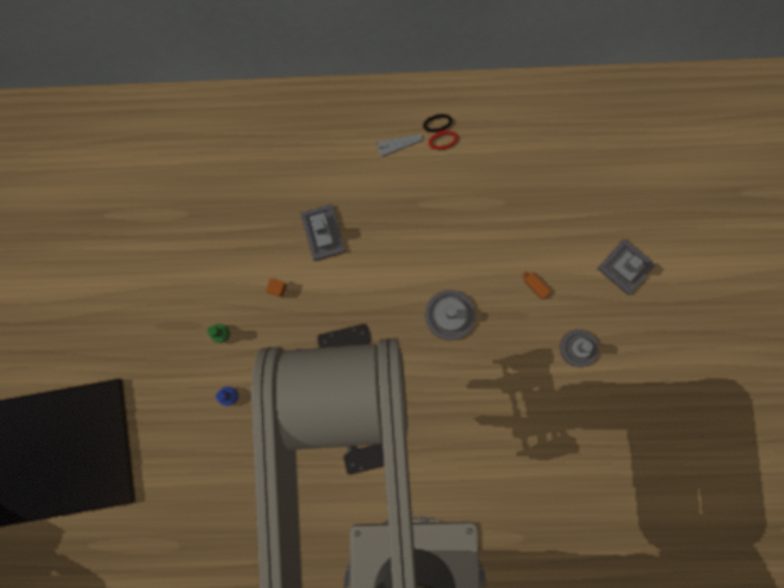

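View pics/side9.png

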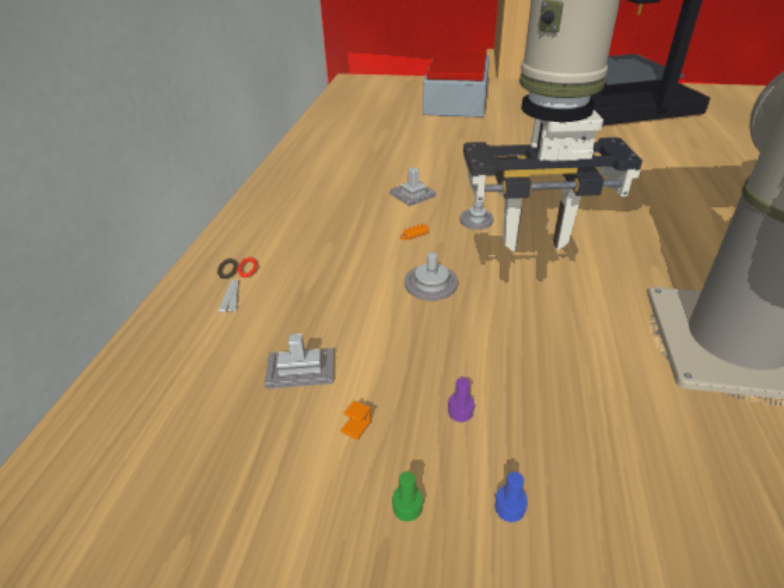

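All four dies stand centred in their own nests: large (451,313), small (581,348), square (628,266) and oblong (321,230) in the top view. Their tops are at about 63 mm, as they should be on the recess floor. The fob (537,285) and clip (277,288) are where they were.

```bash
python3 -c "from plant import close_job; print(close_job())"
```

```text
the job is handed in; nothing more can be done
None
```

All four dies are in the nests of their own shape, upright and let go, with the key fob and clip left where they were; I handed the job in at about 27 s and no verdict was returned.

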